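Load a guide roller under its keeper screw

TASK

Take the long steel roller out of the sloping rack without letting it roll away over the bench, lay it in the two vee blocks of the roller rest, pushed under the bridge until its end is against the stop plate, and let go of it. Then turn the winged keeper screw on the bridge clockwise until it bottoms, and back it off a quarter of a turn. Leave the other things on the bench where they are.

Things in the scene. Friction and masses are not known exactly. Their poses are not given: they have to be found in the camera images.
- roller_center (a point): centre of the loose steel roller: a smooth round bar, diameter 36 mm, length 150 mm, black end faces, about 0.3 kg; its x axis runs along the roller. At the start it lies level across the two sloping rails of the rack, against their lips, and may be up to 12 mm off the rack's middle. It rolls if pushed or let go on a slope or on the bench.
- rack: fixed rack holding the roller. Origin on the bench straight below the roller's axis, mid-rack; x points uphill, z up. Two steel rails 30 mm wide, centred at y = -57 and +57 mm, slope up to +x at 35 degrees; between them it is open to the bench. The roller lies along y, axis about 74 mm up, held from rolling to -x by a lip 10 mm high (square to the rail) at each rail's lower end.
- rack_shelf (a point): middle of the lower front edge of the rack's white shelf: rack x = +30 mm, 195 mm above the bench; axes as the rack's. The shelf is 224 mm wide, 118 mm deep (to +x), with small boxes on it up to 245 mm; its posts stand at its rear corners. It is in the way of a gripper coming straight down on the roller: lean in from the -x side, about square to the rails.
- rest: fixed roller rest. Origin on the bench under the middle of a loaded roller; x is the roller's axis and points to the stop plate, z up. Base plate 190 x 90 x 10 mm; two 90 degree vee blocks (20 mm long, 60 mm wide, tops about 43 mm above the bench) centred at x = -60 and +40 mm, nothing but the base plate between them.
- rest_stop (a point): centre of the stop plate's face, x = +75 mm of the rest, 48 mm above the bench; axes as the rest's. Just before it, at x = 54 to 76 mm of the rest, stands the dark bridge: posts 54 mm apart inside, crossbar 71 to 83 mm above the bench, so the roller (top at 66 mm) passes beneath only when slid along +x.
- rest_seat (a point): where the roller's centre is when it lies in both vees with its end against the stop plate: on the rest's axis, 48 mm above the bench; axes as the rest's.
- screw_grip (a point): on the vertical axis of the keeper screw, mid-height of its wing, 112 mm above the bench at x = +65 mm of the rest. The wing is a steel bar 36 mm long (its own x axis), 12 mm thick (its y axis) and 26 mm high, on a round stem of 14 mm; the wing's underside is 16 mm above the bridge. It does not rise or sink noticeably as it turns.
- screw (a joint): turn of the keeper screw in rad, growing clockwise seen from above. It bottoms on a hard stop at 3.0; it starts 0.9 to 1.3 short of that. Friction about 0.06 N m; it stays where it is left.
- bottle: bystander: grey plastic bottle, diameter 54 mm, 150 mm high, upright; origin at its foot
- collar: bystander: steel collar lying flat, outside 66 mm, bore 40 mm, 30 mm high; origin at its foot
- driver: bystander: screwdriver lying on the bench; x axis along it, to its tip
- tape: bystander: black tape-measure case, 65 x 60 x 32 mm high; origin at its foot
- channel: bystander: aluminium channel offcut 360 mm long (its x), 50 mm wide, 30 mm high; origin at its foot
- battery: bystander: battery pack 75 x 110 mm, 59 mm high; origin at its foot
Not all that is in view belongs to the job. What is meant by the rest is not purple, and is the larger of those in its own colour.

How it is judged:
By the outcome, as a careful person would: the job done as asked, in the order asked, and still so for the second after the job is handed in, with the robot touching nothing.
It also fails if it takes over 64 s, if anything falls off the work surface, if the arm or the gripper's body presses on something with over 40 N, if the wrist force passes 120 N, or if a joint passes its speed limit or range.

ROBOT

A 6-joint arm with a two-finger parallel gripper is mounted at the origin on the work surface. World frame = base frame: x ahead of the robot, y to its left, z up, the work surface at z = 0. Lengths are in m, angles in rad, forces in N, time in s.
With the tool pointing down it reaches from about 0.25 to 0.775 m from the base axis. Payload 4 kg.
Tool frame: the origin (TCP) lies on the centre line of the jaws, within the pads' length; the fingertips stand 25 mm ahead of it and the grasp point (between the pads) lies 6 mm ahead of it; z points along the fingers, y is the line along which they close (so a half turn about z gives the same grasp; the last joint's range is limited). The gripper opens to 94 mm and grips with 3 to 60 N. Pads are 16 mm wide; open, the fingers measure 119 mm over their backs; the gripper's body (75 mm by 177 mm) begins 78 mm behind the grasp point.
Start: joints at [1.076, 0.087, 1.371, -0, 1.684, -0.103], TCP at [0.21, 0.508, 0.231] pointing down, gripper open.
Joint ranges: [-3.1, 3.1], [-0.76, 2.03], [0.27, 2.55], [-1.08, 4.22], [0.17, 2.65], [-2.57, 2.57]. Speed limits (rad/s): [2.79, 2.79, 3.14, 3.14, 3.14, 3.14].

INTERFACE

Orientations are given as [roll, pitch, yaw] about the fixed x, y, z axes, in that order (R = Rz(yaw) Ry(pitch) Rx(roll)).
In Python, from bench import robot, imaging gives the robot as it stands. The module is installed in compiled form; this text tells all that it offers.
- The arm moves only by the tool drive_tool, never from a script. Its argument "series" is a list of rows, each a list of 3 entries, a list of its own where there are three numbers: the finger opening in m, from 0 to 0.094, then the shift along the tool's x, y, z in m, then the turn, a rotation vector about the tool's x, y, z in rad. A call has 1 to 5 rows; each row is the pose to reach, as a shift and turn from the pose commanded when the call began, along the tool's axes at that moment; what a row does not reach only later rows make up. A row lasts 1/8 s, in which the tool goes at most 62.5 mm and 10.7 degrees, less where a joint would pass 70% of its speed; a pose out of reach is approached as far as the arm can. A call with a gripper value outside its range is refused whole. The fingers move at their own pace and stop on an object; the grip force is fixed at half the most. Time passes only in rows, so rows that repeat a pose let the fingers close. It gives the time, the measured TCP pose, the force, the opening and the grip force at its end, in the units of the state.
- robot.get_obs(): the state, without advancing time (a new reading comes with each control period).
- imaging.snapshot(name): name is "scene" or "top" or "wrist"; returns the picture (400x640x3 uint8, red, green, blue); there is no depth.
- imaging.get_calibration(name): a dict with "intrinsics" (3x3 intrinsics, pixels), "position" and "rotation" of the camera in the world. Camera axes: x right, y up, looking along -z (the intrinsics and any distortion apply to the point x, -y, -z); pixel columns grow to the right and rows downward; lengths in m; the calibration is good to about 2 mm. A picture is of the moment at which its call begins: read the wrist's pose just before it. get_calibration takes no time and is no camera call; for the wrist camera it gives the pose at the moment of the call.
- robot.close_job(): hands the job in; it is judged then, once.
The state is a dict: "time": time; "joint_positions": joint angles; "qvel": joint speeds; "joint_torque": joint torques, N m; "tool_pos": TCP position; "ee_rot": TCP orientation; "wrist_force": force on the tool from outside, world axes, zero at the start; "wrist_torque": the same for the moment, N m; "width": finger opening in m; "finger_force": force on a finger pad.
Only numpy, scipy, OpenCV 4.12 (cv2) and the standard library are available. Lean on these libraries where they do the work, as an engineer would, in place of code of your own. Each camera call takes 0.05 s, during which the arm holds its last target. There are 200 camera calls.

## Working session

There is one attempt and no reset: what is moved stays moved. The work goes in short steps, Python scripts to look and compute and a tool call to move; the robot and the scene stay as the last step left them, time stands still between calls to the robot, and variables do not carry over. Pictures are saved under pics/ and viewed, at most 10 in all, crops included, and the job is handed in when it is done.

Besides the shell and the picture viewer there is one more tool, called as name(argument=value, ...), one argument or row to a line, values as JSON. drive_tool: Moves the arm, as the interface text tells. Its arguments: {"type":"object","properties":{"series":{"type":"array"}},"required":["series"]}

```bash
mkdir -p pics
cat > h.py <<'E'
import numpy as np, cv2
from bench import robot, imaging
from scipy.spatial.transform import Rotation as R
def snap(n,f):
    c=imaging.get_calibration(n); im=imaging.snapshot(n); cv2.imwrite('pics/'+f+'.png',im[...,::-1]); np.savez('pics/'+f+'.npz',**{k:np.array(v) for k,v in c.items()}); return im,c
def load(f):
    return cv2.imread('pics/'+f+'.png'),dict(np.load('pics/'+f+'.npz',allow_pickle=True))
def ray(c,u,v):
    K=np.array(c['intrinsics']);d=np.linalg.inv(K)@[u,v,1]; d=np.array([d[0],-d[1],-d[2]])
    return np.array(c['position']),np.array(c['rotation'])@d
def onz(c,u,v,z):
    p,d=ray(c,u,v); return p+d*(z-p[2])/d[2]
def proj(c,P):
    q=np.array(c['rotation']).T@(np.array(P)-c['position']); q=np.array(c['intrinsics'])@[q[0],-q[1],-q[2]]; return q[:2]/q[2]
def rel(pos,Rt):
    "target TCP pose -> shift, turn from current measured"
    o=robot.get_obs(); R0=R.from_euler('xyz',o['ee_rot']); return R0.inv().apply(np.array(pos)-o['tool_pos']),(R0.inv()*Rt).as_rotvec()
E
python3 - <<'E'
from h import *
for n in ['scene','top','wrist']:
    im,c=snap(n,n+'0'); print(n,{k:np.round(v,3).tolist() if not isinstance(v,str) else v for k,v in c.items()})
print(robot.get_obs())
E
```

```text
scene {'intrinsics': [[429.503, 0.0, 321.356], [0.0, 429.503, 198.109], [0.0, 0.0, 1.0]], 'position': [1.343, 0.064, 1.014], 'rotation': [0.767, -0.011, 1.64]}
top {'intrinsics': [[410.148, 0.0, 322.376], [0.0, 410.148, 202.44], [0.0, 0.0, 1.0]], 'position': [0.27, -0.015, 1.302], 'rotation': [0.175, 0.016, -1.561]}
wrist {'intrinsics': [[284.959, 0.0, 321.322], [0.0, 284.959, 197.129], [0.0, 0.0, 1.0]], 'position': [0.141, 0.536, 0.383], 'rotation': [-0.258, 0.002, 1.178]}
{'time': 0.15, 'joint_positions': array([ 1.07588784e+00,  8.78300669e-02,  1.37191781e+00,  1.85773275e-06,
        1.68359276e+00, -1.03142980e-01]), 'qvel': array([ 0.00016939, -0.00282709, -0.00269892,  0.00178153,  0.00039828,
       -0.0017473 ]), 'joint_torque': array([ 1.02782236e-03, -3.40646589e+01, -3.02791679e+01,  7.17867259e-02,
        3.05499730e-02, -1.12082662e-04]), 'tool_pos': array([0.20984508, 0.50798243, 0.22954307]), 'ee_rot': array([-3.13985415e+00, -1.81809045e-04,  2.74982720e+00]), 'wrist_force': array([ 0.69092191,  0.21281153, -0.21433612]), 'wrist_torque': array([-0.00105568,  0.03538733, -0.0458111 ]), 'finger_force': 0.0, 'width': 0.09400123725214143}
```

```bash
sed -i "s/np.array(c\['rotation'\])/RM(c)/g" h.py; echo "def RM(c): return R.from_euler('xyz',c['rotation']).as_matrix()" >> h.py
```

```text
(no output)
```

View pics/scene0.png

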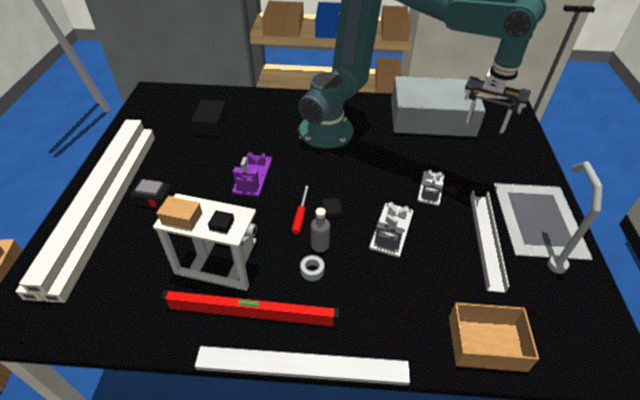

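View pics/top0.png

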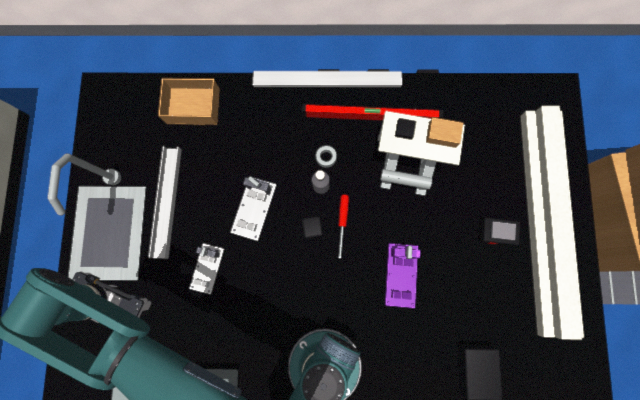

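The top view shows the white shelf and rack at about (420,140), with the roller at (406,180). There are three rest candidates: large white (254,208), small white (207,268) and purple (402,273). The large white one fits, since it is not purple and is the larger of its colour. I'll confirm it in one enlarged crop.

Run:
```python
from h import *
t,c=load('top0'); s,_=load('scene0')
f=lambda im,x,y,w,h,k:cv2.resize(im[y:y+h,x:x+w],None,fx=k,fy=k,interpolation=cv2.INTER_CUBIC)
a=f(t,185,165,100,135,4); a=a[:, :400]          # top rests 400x540
b=f(t,365,125,100,75,4)   # 400x300
d=f(s,360,165,100,60,4)   # 400x240
cv2.imwrite('pics/crop1.png',np.hstack([a,np.vstack([b,d])]))
# masks: white regions on the board
for (u,v) in [(254,208),(207,268)]: print(onz(c,u,v,0.01))
print(onz(c,406,180,.09))
```

```text
[0.47935769 0.22725587 0.01      ]
[0.28840234 0.36727818 0.01      ]
[ 0.55516955 -0.24487934  0.09      ]
```

View pics/crop1.png

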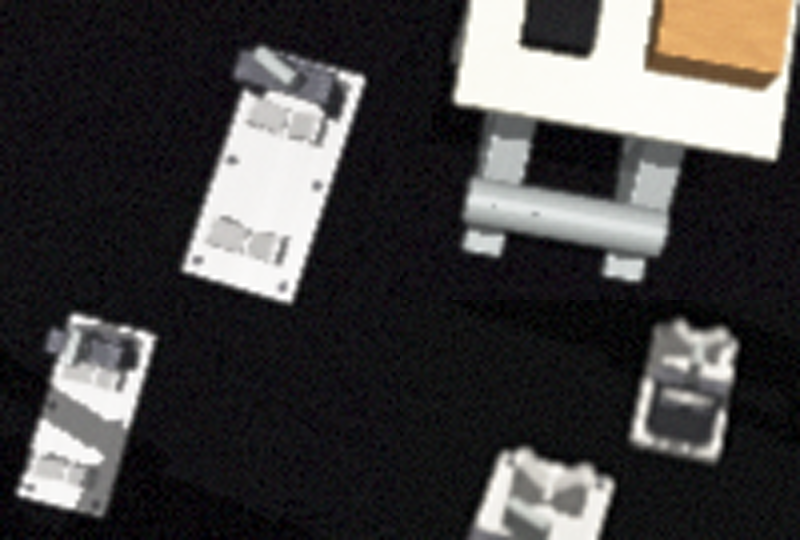

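The crop confirms it: the large white rest has its bridge and winged screw at the upper end, around full-frame (255,183), and the rack roller is at (506–530 in the crop), about (406,180) full-frame. Next I'll measure both fixtures.

Run:
```python
from h import *
t,c=load('top0')
# rest plate: white mask in large-rest area
g=t.min(axis=2)
m=np.zeros_like(g); m[170:245,225:285]=(g[170:245,225:285]>110)*255
m=cv2.morphologyEx(m,cv2.MORPH_CLOSE,np.ones((5,5)))
cs=max(cv2.findContours(m,0,1)[0],key=cv2.contourArea)
P=np.array([onz(c,*p[0],.01)[:2]*1000 for p in cs],np.float32)
r=cv2.minAreaRect(P);print('rest',r, cv2.boxPoints(r).round().tolist())
# crop corners
for n,u,v,z in [('pA',182,270,.01),('pB',293,302,.01),('pC',365,75,.01),('shL',455,103,.2),('shR',778,158,.2)]:
    U,V=(185+u/4,165+v/4) if n[0]=='p' else (365+(u-400)/4,125+v/4)
    print(n,onz(c,U-.4,V-.4,z).round(4))
# roller ends axis
for u,v in [(468,200),(665,232)]:
    print('roll',onz(c,365+(u-400)/4-.4,125+v/4-.4,.082).round(4))
# shelf line fit: white mask, lower edge
m=(g>200); e=[]
for u in range(382,456):
    vs=np.where(m[110:175,u])[0]
    e.append((u,110+vs.max()+1))
e=np.array(e); k=np.polyfit(e[:,0],e[:,1],1); res=e[:,1]-np.polyval(k,e[:,0]); k=np.polyfit(e[abs(res)<2,0],e[abs(res)<2,1],1)
a,b=onz(c,382,k[0]*382+k[1]-.5,.2),onz(c,455,k[0]*455+k[1]-.5,.2); d=a-b;print('shelf edge',a,b,'rack yaw',np.arctan2(d[1],d[0])-np.pi/2)
```

```text
rest ((481.36590576171875, 234.0687713623047), (101.56590270996094, 192.20541381835938), 73.9542465209961) [[375.0, 212.0], [560.0, 159.0], [588.0, 256.0], [403.0, 309.0]]
pA [0.4014 0.3003 0.01  ]
pB [0.3768 0.2111 0.01  ]
pC [0.5605 0.1595 0.01  ]
shL [ 0.6136 -0.1494  0.2   ]
shR [ 0.5751 -0.3712  0.2   ]
roll [ 0.5735 -0.1726  0.082 ]
roll [ 0.5494 -0.3213  0.082 ]
shelf edge [ 0.60967942 -0.15952598  0.2       ] [ 0.57823433 -0.36010978  0.2       ] rack yaw -0.15550224789937817
```

```bash
cat >> h.py <<'E'
def rackR(yaw,th):
    x=np.array([-np.sin(yaw),np.cos(yaw),0]);h=np.array([np.cos(yaw),np.sin(yaw),0]);k=np.array([0,0,1.])
    return R.from_matrix(np.c_[x,h*np.cos(th)+k*np.sin(th),h*np.sin(th)-k*np.cos(th)])
def downR(yaw): return R.from_euler('xyz',[np.pi,0,yaw])
def pr(pos,Rt):
    s,w=rel(pos,Rt); print('shift mm',(s*1000).round(1),'turn',w.round(4))
E
python3 - <<'E'
from h import *
Rt=rackR(-.155,np.radians(43)); z=Rt.as_matrix()[:,2]
g=np.array([.562,-.247,.074])
for d in (.12,): pr(g-z*(.006+d),Rt); print(g-z*(.006+d))
E
```

```text
shift mm [-530.2 -583.4   64.3] turn [-0.6354 -0.4982  1.2675]
[ 0.4770984  -0.23373384  0.16615057]
```

drive_tool(
  series=[
    [0.094,[-530,-583,64],[-0.635,-0.498,1.268]],
    [0.094,[-530,-583,64],[-0.635,-0.498,1.268]],
    [0.094,[-530,-583,64],[-0.635,-0.498,1.268]],
    [0.094,[-530,-583,64],[-0.635,-0.498,1.268]],
    [0.094,[-530,-583,64],[-0.635,-0.498,1.268]],
  ],
)

```text
time: 0.78
tool_pos: [0.3158, 0.2135, 0.205]
ee_rot: [2.662, 0.122, 1.908]
wrist_force: [1.3, -0.7, 0.8]
width: 0.0939
finger_force: 0.0
```

```bash
cat > p1.py <<'E'
from h import *
Rt=rackR(-.155,np.radians(43)); z=Rt.as_matrix()[:,2]
g=np.array([.562,-.247,.074])
pr(g-z*(.006+.12),Rt)
E
python3 p1.py
```

```text
shift mm [-467.2  -40.7   87.3] turn [-0.2351 -0.1869  0.4715]
```

drive_tool(
  series=[
    [0.094,[-440,-38,82],[-0.22,-0.17,0.44]],
    [0.094,[-440,-38,82],[-0.22,-0.17,0.44]],
    [0.094,[-440,-38,82],[-0.22,-0.17,0.44]],
    [0.094,[-440,-38,82],[-0.22,-0.17,0.44]],
    [0.094,[-440,-38,82],[-0.22,-0.17,0.44]],
  ],
)

```text
time: 1.4
tool_pos: [0.4386, -0.0401, 0.1778]
ee_rot: [2.413, 0.01, 1.456]
wrist_force: [0.3, 0.4, 0.8]
width: 0.094
finger_force: 0.0
```

```bash
python3 p1.py
```

```text
shift mm [-187.8   36.2   50.3] turn [-0.0221 -0.0197  0.0362]
```

drive_tool(
  series=[
    [0.094,[-160,32,44],[-0.02,-0.02,0.03]],
    [0.094,[-160,32,44],[-0.02,-0.02,0.03]],
    [0.094,[-160,32,44],[-0.02,-0.02,0.03]],
    [0.094,[-160,32,44],[-0.02,-0.02,0.03]],
    [0.094,[-160,32,44],[-0.02,-0.02,0.03]],
  ],
)

```text
time: 2.02
tool_pos: [0.5019, -0.3466, 0.1589]
ee_rot: [2.395, 0.004, 1.419]
wrist_force: [1.1, -0.1, 1.2]
width: 0.0942
finger_force: 0.0
```

```bash
python3 p1.py
python3 - <<'E'
from h import *
im,c=snap('wrist','w1')
for P in ([.5735,-.1726,.074],[.5494,-.3213,.074]): print(proj(c,P))
b=cv2.imread('pics/w1.png'); print(c)
E
```

```text
shift mm [107.8 -25.3 -33.9] turn [-0.0037  0.0011  0.0049]
[288.90827303 -32.34251936]
[292.4598659  170.56702876]
{'intrinsics': array([[284.95896556,   0.        , 321.32161019],
       [  0.        , 284.95896556, 197.12948704],
       [  0.        ,   0.        ,   1.        ]]), 'position': array([ 0.40930426, -0.25731265,  0.27115912]), 'rotation': array([-0.26426699, -0.7460932 , -0.14929661])}
```

View pics/w1.png

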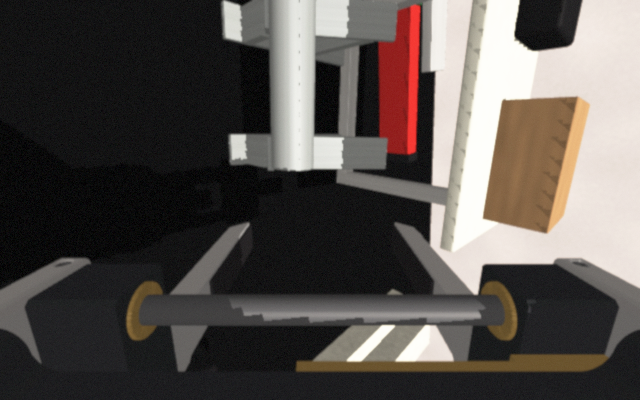

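The wrist view shows the roller, at columns 270–315 with its far end at row ~168, lying on both rails. The predicted end (292,171) matches. The arm overshot along y, so I'll check with a one-row hold.

drive_tool(
  series=[
    [0.094,[0,0,0],[0,0,0]],
  ],
)

```text
time: 2.2
tool_pos: [0.5016, -0.3455, 0.1571]
ee_rot: [2.398, 0.001, 1.418]
wrist_force: [-0.1, 0.7, 0.5]
width: 0.0941
finger_force: 0.0
```

```bash
python3 p1.py; python3 -c "
from h import *
o=robot.get_obs();print(o['qvel'].round(3),o['tool_pos'])"
```

```text
shift mm [106.7 -24.1 -34.7] turn [-0.0068 -0.0004  0.0025]
[ 0.037 -0.079  0.044  0.002  0.011  0.005] [ 0.50161591 -0.34553547  0.15710975]
```

I had written the shifts in mm, but they must be in metres. The rows were clamped to the maximum step, so no harm was done. I'll use metres from here.

drive_tool(
  series=[
    [0.094,[0.107,-0.024,-0.035],[-0.007,0,0.003]],
    [0.094,[0.107,-0.024,-0.035],[-0.007,0,0.003]],
    [0.094,[0.107,-0.024,-0.035],[-0.007,0,0.003]],
  ],
)

```text
time: 2.58
tool_pos: [0.4765, -0.2274, 0.1684]
ee_rot: [2.387, 0.004, 1.423]
wrist_force: [-0.8, -1.0, 0.0]
width: 0.094
finger_force: 0.0
```

Run:
```python
from h import *
im,c=snap('wrist','w2')
P0,P1=np.array([.5735,-.1726,.074]),np.array([.5494,-.3213,.074])
print(robot.get_obs()['tool_pos'],proj(c,P0),proj(c,P1))
g=im.min(axis=2)
```

```text
[ 0.47705167 -0.22938835  0.16903364] [321.60325338 126.83076299] [320.03049964 268.39351097]
```

View pics/w2.png

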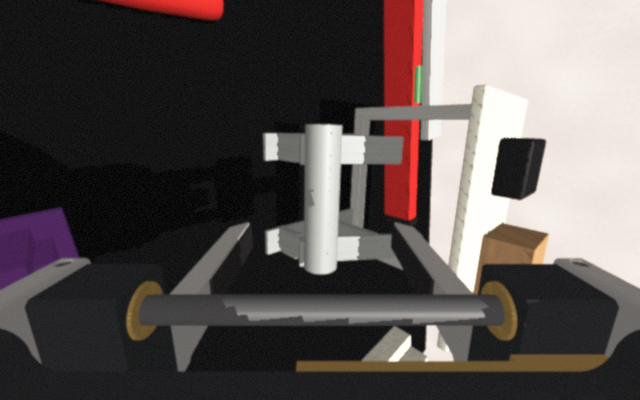

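The roller is at columns 304–340, rows 124–272. The prediction from the top view was 321 and 127–268, so the pose is good. I'll advance in.

```bash
sed 's/+.12/+.0/' p1.py > p2.py; python3 p2.py
```

```text
shift mm [ -4.3  -2.1 122.6] turn [ 0.0055 -0.0004  0.0071]
```

drive_tool(
  series=[
    [0.094,[-0.004,-0.002,0.04],[0.005,0,0.005]],
    [0.094,[-0.004,-0.002,0.08],[0.005,0,0.005]],
    [0.094,[-0.004,-0.002,0.1],[0.005,0,0.005]],
    [0.094,[-0.004,-0.002,0.121],[0.005,0,0.005]],
    [0.094,[-0.004,-0.002,0.121],[0.005,0,0.005]],
  ],
)

```text
time: 3.25
tool_pos: [0.5571, -0.2484, 0.0772]
ee_rot: [2.395, -0.002, 1.415]
wrist_force: [-0.6, -0.1, 0.4]
width: 0.0937
finger_force: 0.0
```

```bash
python3 p2.py
```

```text
shift mm [ 2.2  1.2 -0.5] turn [-0.0039 -0.0008 -0.0022]
```

drive_tool(
  series=[
    [0.06,[0.001,0.001,0],[0,0,0]],
    [0.034,[0.001,0.001,0],[0,0,0]],
    [0.03,[0.001,0.001,0],[0,0,0]],
    [0.02,[0.001,0.001,0],[0,0,0]],
    [0.02,[0.001,0.001,0],[0,0,0]],
  ],
)

```text
time: 3.88
tool_pos: [0.5579, -0.2479, 0.0796]
ee_rot: [2.392, -0.001, 1.414]
wrist_force: [0.1, 0.3, -0.3]
width: 0.0474
finger_force: 0.0
```

drive_tool(
  series=[
    [0.02,[0,0,0],[0,0,0]],
    [0.02,[0,0,0],[0,0,0]],
    [0.02,[0,0,0],[0,0,0]],
    [0.02,[0,0,0],[0,0,0]],
  ],
)

```text
time: 4.38
tool_pos: [0.5581, -0.2479, 0.0796]
ee_rot: [2.392, -0.001, 1.414]
wrist_force: [1.1, 0.1, 1.2]
width: 0.0352
finger_force: 30.0
```

Gripped at 30 N. I'll retreat along the approach line.

drive_tool(
  series=[
    [0.02,[0,0,-0.01],[0,0,0]],
    [0.02,[0,0,-0.04],[0,0,0]],
    [0.02,[0,0,-0.08],[0,0,0]],
    [0.02,[0,0,-0.12],[0,0,0]],
    [0.02,[0,0,-0.16],[0,0,0]],
  ],
)

```text
time: 5.0
tool_pos: [0.4484, -0.2299, 0.196]
ee_rot: [2.396, -0.001, 1.415]
wrist_force: [-0.2, -0.8, -2.4]
width: 0.0352
finger_force: 30.0
```

```bash
cat > p3.py <<'E'
from h import *
import sys
yaw=-.277; C=np.array([.481,.230,0])
a=np.array([np.cos(yaw),np.sin(yaw),0])
x,z=float(sys.argv[1]),float(sys.argv[2])  # grasp point in rest x, TCP height
y=float(sys.argv[3]) if len(sys.argv)>3 else 0
p=C+a*x+np.array([-a[1],a[0],0])*y; p[2]=z
pr(p,downR(yaw+np.pi)); print(p,robot.get_obs()['tool_pos'])
E
python3 p3.py -.03 .22
python3 - <<'E'
from h import *
im,c=snap('wrist','w3'); o=robot.get_obs(); print(o['width'],o['wrist_force'])
b=im.min(axis=2)
E
```

```text
shift mm [463.  -34.8 -64.1] turn [ 0.6091  0.538  -1.3775]
[0.45214359 0.23820414 0.22      ] [ 0.44844597 -0.22990767  0.19602774]
0.03547892855801744 [3.35789239 1.65344445 0.14418672]
```

View pics/w3.png

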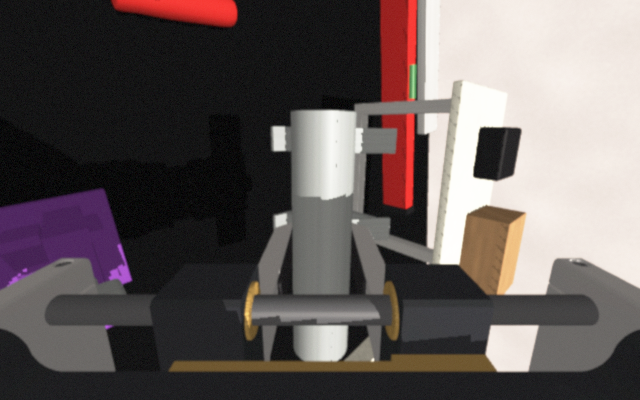

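The roller is held between the jaws, with its ends at rows ~110 and ~362. I'll work out its offset along the tool x axis.

```bash
python3 p3.py -.03 .26
python3 - <<'E'
from h import *
_,c=load('w3'); o=robot.get_obs(); T=R.from_euler('xyz',o['ee_rot']).as_matrix()
for z in (-.012,.006):
  for x in (.06,.065,.07,.075,.08,.085,.09,-.06,-.065,-.07,-.075,-.08,-.085): print(z,x,proj(c,o['tool_pos']+T@[x,0,z]).round(1))
_,t=load('top0'); print('bottle',onz(t,320,178,.15))
E
```

```text
shift mm [463.8  -9.4 -91.7] turn [ 0.61    0.5467 -1.3751]
[0.45214359 0.23820414 0.26      ] [ 0.44829115 -0.23101171  0.20135029]
-0.012 0.06 [329.7 153.3]
-0.012 0.065 [329.8 142.8]
-0.012 0.07 [329.8 132.1]
-0.012 0.075 [329.8 121.2]
-0.012 0.08 [329.9 110. ]
-0.012 0.085 [329.9  98.7]
-0.012 0.09 [330.   87.1]
-0.012 -0.06 [329.  358.5]
-0.012 -0.065 [328.9 365.4]
-0.012 -0.07 [328.9 372.3]
-0.012 -0.075 [328.9 379. ]
-0.012 -0.08 [328.9 385.7]
-0.012 -0.085 [328.8 392.2]
0.006 0.06 [329.  149.9]
0.006 0.065 [329.  140.6]
0.006 0.07 [329.1 131. ]
0.006 0.075 [329.1 121.4]
0.006 0.08 [329.1 111.5]
0.006 0.085 [329.1 101.5]
0.006 0.09 [329.2  91.3]
0.006 -0.06 [328.4 336.3]
0.006 -0.065 [328.4 342.8]
0.006 -0.07 [328.4 349.1]
0.006 -0.075 [328.4 355.4]
0.006 -0.08 [328.4 361.6]
0.006 -0.085 [328.3 367.7]
bottle [0.54561543 0.01352711 0.15      ]
```

drive_tool(
  series=[
    [0.02,[0.06,-0.001,-0.04],[0.08,0.07,-0.17]],
    [0.02,[0.464,-0.009,-0.092],[0.61,0.547,-1.375]],
    [0.02,[0.464,-0.009,-0.092],[0.61,0.547,-1.375]],
    [0.02,[0.464,-0.009,-0.092],[0.61,0.547,-1.375]],
    [0.02,[0.464,-0.009,-0.092],[0.61,0.547,-1.375]],
  ],
)

```text
time: 5.68
tool_pos: [0.4455, 0.0746, 0.2433]
ee_rot: [2.84, 0.135, 2.272]
wrist_force: [1.0, -0.1, -2.5]
width: 0.0352
finger_force: 30.0
```

```bash
python3 p3.py -.03 .26
```

```text
shift mm [117.4 115.4   1.6] turn [ 0.2525  0.2186 -0.5667]
[0.45214359 0.23820414 0.26      ] [0.44550359 0.07457584 0.2433139 ]
```

drive_tool(
  series=[
    [0.02,[0.117,0.115,0.002],[0.252,0.219,-0.567]],
    [0.02,[0.117,0.115,0.002],[0.252,0.219,-0.567]],
    [0.02,[0.117,0.115,0.002],[0.252,0.219,-0.567]],
    [0.02,[0.117,0.115,0.002],[0.252,0.219,-0.567]],
    [0.02,[0.117,0.115,0.002],[0.252,0.219,-0.567]],
  ],
)

```text
time: 6.3
tool_pos: [0.454, 0.2366, 0.2586]
ee_rot: [3.139, -0.001, 2.861]
wrist_force: [0.2, -0.0, -3.3]
width: 0.0353
finger_force: 30.0
```

```bash
python3 p3.py -.03 .26
python3 - <<'E'
from h import *
im,c=snap('wrist','w4')
yaw=-.277; C=np.array([.481,.230,0]);a=np.array([np.cos(yaw),np.sin(yaw),0]);n=np.array([-a[1],a[0],0])
b=im[...,::-1].copy()
for x,y,z in [(-.095,.045,.01),(-.095,-.045,.01),(.095,.045,.01),(.095,-.045,.01),(-.07,.03,.043),(-.07,-.03,.043),(.03,.03,.043),(.03,-.03,.043),(.065,0,.125)]:
    q=proj(c,C+a*x+n*y+[0,0,z]);print((x,y,z),q.round(1)); cv2.circle(b,tuple(int(i) for i in q.round()),2,(0,0,255),-1)
cv2.imwrite('pics/w4m.png',b)
E
```

```text
shift mm [ 2.2  1.1 -1.4] turn [ 0.0021 -0.0008 -0.004 ]
[0.45214359 0.23820414 0.26      ] [0.45395169 0.23658262 0.25859555]
(-0.095, 0.045, 0.01) [354.7 127.4]
(-0.095, -0.045, 0.01) [289.1 127.7]
(0.095, 0.045, 0.01) [351.6 254.3]
(0.095, -0.045, 0.01) [293.2 254.6]
(-0.07, 0.03, 0.043) [345.4 148. ]
(-0.07, -0.03, 0.043) [298.6 148.2]
(0.03, 0.03, 0.043) [344.2 221.7]
(0.03, -0.03, 0.043) [300.5 221.9]
(0.065, 0, 0.125) [322.9 275.9]
```

View pics/w4m.png

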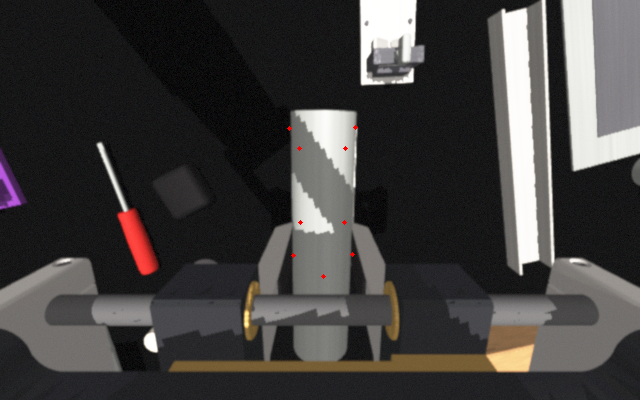

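The held roller hides the rest, so I'll sidestep to measure it.

drive_tool(
  series=[
    [0.02,[0.05,0.06,0],[0,0,0]],
    [0.02,[0.09,0.12,0],[0,0,0]],
    [0.02,[0.09,0.12,0],[0,0,0]],
    [0.02,[0.09,0.12,0],[0,0,0]],
  ],
)

```text
time: 6.85
tool_pos: [0.3998, 0.3765, 0.2605]
ee_rot: [3.137, 0.001, 2.861]
wrist_force: [1.1, -1.3, -2.1]
width: 0.0351
finger_force: 30.0
```

Run:
```python
from h import *
im,c=snap('wrist','w5')
yaw=-.277; C=np.array([.481,.230,0]);a=np.array([np.cos(yaw),np.sin(yaw),0]);n=np.array([-a[1],a[0],0])
b=im[...,::-1].copy(); q0=proj(c,C+[0,0,.03]); print(q0)
Q=[]
for x,y,z in [(-.095,.045,.01),(-.095,-.045,.01),(.095,.045,.01),(.095,-.045,.01),(-.07,.03,.043),(-.07,-.03,.043),(.03,.03,.043),(.03,-.03,.043),(.065,0,.125)]:
    q=proj(c,C+a*x+n*y+[0,0,z]);print((x,y,z),q.round(1)); Q.append(q)
x0,y0=[int(max(0,v-80)) for v in q0]; x0=min(x0,480)
np.save('pics/o5',[x0,y0])
cr=cv2.resize(b[y0:y0+150,x0:x0+160],None,fx=4,fy=4,interpolation=cv2.INTER_CUBIC)
for q in Q: cv2.circle(cr,tuple(int(i) for i in ((q-[x0,y0]+.5)*4)),2,(0,0,255),-1)
cv2.imwrite('pics/w5c.png',cr); print(x0,y0)
```

```text
[240.89105236 257.17243175]
(-0.095, 0.045, 0.01) [270.5 191.2]
(-0.095, -0.045, 0.01) [208.7 191.5]
(0.095, 0.045, 0.01) [276.3 304.6]
(0.095, -0.045, 0.01) [221. 305.]
(-0.07, 0.03, 0.043) [256.3 214.7]
(-0.07, -0.03, 0.043) [212.4 215. ]
(0.03, 0.03, 0.043) [260.7 279.9]
(0.03, -0.03, 0.043) [219.5 280.2]
(0.065, 0, 0.125) [223.9 342.2]
160 177
```

View pics/w5c.png

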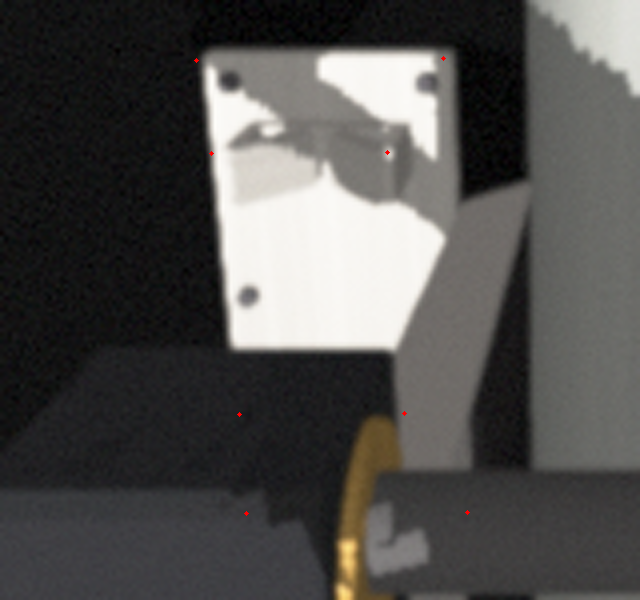

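The wrist view shows the plate's rear edge at crop (203..456, 48), which is 3–4 mm from the top-view estimate. I'll cross-check with the scene camera, then average.

Run:
```python
from h import *
_,w=load('w5')
for u,v in [(203,48),(456,48),(231,348)]: print('w',onz(w,160+u/4-.5,177+v/4-.5,.01).round(4))
s,c=load('scene0'); g=s.min(axis=2)
m=np.zeros_like(g); m[195:260,362:420]=(g[195:260,362:420]>90)*255
cs=max(cv2.findContours(m,0,1)[0],key=cv2.contourArea)
ap=cv2.approxPolyDP(cv2.convexHull(cs),2.5,True)[:,0]
for p in ap: print(p,onz(c,*p,.01).round(4))
yaw=-.277; C=np.array([.481,.230,0]);a=np.array([np.cos(yaw),np.sin(yaw),0]);n=np.array([-a[1],a[0],0])
for x,y in [(-.095,.045),(-.095,-.045),(.095,.045),(.095,-.045)]:
    P=C+a*x+n*y+[0,0,.01];print((x,y),P.round(4),proj(c,P).round(1))
```

```text
w [0.3737 0.2166 0.01  ]
w [0.3993 0.3048 0.01  ]
w [0.4888 0.1822 0.01  ]
[389 202] [0.3774 0.227  0.01  ]
[407 206] [0.3905 0.2838 0.01  ]
[413 211] [0.4108 0.3013 0.01  ]
[399 256] [0.5906 0.2472 0.01  ]
[369 246] [0.5611 0.1612 0.01  ]
[384 204] [0.3876 0.2106 0.01  ]
(-0.095, 0.045) [0.4019 0.2993 0.01  ] [412.1 208.9]
(-0.095, -0.045) [0.3773 0.2127 0.01  ] [384.6 201.7]
(0.095, 0.045) [0.5847 0.2473 0.01  ] [398.9 254.3]
(0.095, -0.045) [0.5601 0.1607 0.01  ] [368.8 245.7]
```

```bash
sed -i 's/yaw=-.277; C=np.array(\[.481,.230,0\])/yaw=-.28; C=np.array([.4805,.231,0])/' p3.py; python3 p3.py -.032 .13
```

```text
shift mm [ -84.9 -117.1  130.3] turn [ 0.0036  0.0018 -0.0019]
[0.44974623 0.23984338 0.13      ] [0.40041988 0.37551481 0.26060905]
```

drive_tool(
  series=[
    [0.02,[-0.042,-0.058,0.0],[0.004,0.002,-0.002]],
    [0.02,[-0.085,-0.117,0.0],[0.004,0.002,-0.002]],
    [0.02,[-0.085,-0.117,0.06],[0.004,0.002,-0.002]],
    [0.02,[-0.085,-0.117,0.13],[0.004,0.002,-0.002]],
    [0.02,[-0.085,-0.117,0.13],[0.004,0.002,-0.002]],
  ],
)

```text
time: 7.52
tool_pos: [0.4462, 0.2369, 0.1245]
ee_rot: [-3.133, -0.011, 2.859]
wrist_force: [-0.3, 0.6, -2.6]
width: 0.0354
finger_force: 30.0
```

```bash
for i in 1; do python3 p3.py -.032 .058; done
```

```text
shift mm [-3.3  4.4 66.4] turn [-0.0083 -0.0108 -0.003 ]
[0.44974623 0.23984338 0.058     ] [0.44619218 0.23689491 0.12446464]
```

drive_tool(
  series=[
    [0.02,[0,0,0],[0,0,0]],
    [0.02,[0,0,0],[0,0,0]],
  ],
)

```text
time: 7.78
tool_pos: [0.4527, 0.2416, 0.1344]
ee_rot: [3.137, 0.005, 2.862]
wrist_force: [0.5, 0.3, -2.2]
width: 0.0353
finger_force: 30.0
```

```bash
for i in 1; do python3 p3.py -.032 .058; done
```

```text
shift mm [ 2.7 -2.8 76.4] turn [0.0045 0.0052 0.0008]
[0.44974623 0.23984338 0.058     ] [0.45265632 0.24159179 0.13442595]
```

drive_tool(
  series=[
    [0.02,[0,-0.001,0.015],[0,0,0]],
    [0.02,[0,-0.001,0.03],[0,0,0]],
    [0.02,[0,-0.001,0.045],[0,0,0]],
    [0.02,[0,-0.001,0.058],[0,0,0]],
    [0.02,[0,-0.001,0.062],[0,0,0]],
  ],
)

```text
time: 8.4
tool_pos: [0.449, 0.2394, 0.0665]
ee_rot: [-3.14, -0.003, 2.862]
wrist_force: [0.9, 0.4, -3.0]
width: 0.0353
finger_force: 30.0
```

drive_tool(
  series=[
    [0.02,[0,0,0],[0,0,0]],
    [0.02,[0,0,0],[0,0,0]],
    [0.02,[0,0,0],[0,0,0]],
    [0.02,[0,0,0],[0,0,0]],
  ],
)

```text
time: 8.9
tool_pos: [0.4502, 0.2398, 0.0687]
ee_rot: [3.141, -0.0, 2.862]
wrist_force: [-0.4, 0.9, -2.7]
width: 0.0351
finger_force: 30.0
```

```bash
for i in 1; do python3 p3.py -.032 .058; done
```

```text
shift mm [ 0.4 -0.1 10.7] turn [ 0.0005 -0.0001  0.0008]
[0.44974623 0.23984338 0.058     ] [0.45017225 0.23983442 0.06871972]
```

Well aligned. I'll lower slowly while watching the force.

drive_tool(
  series=[
    [0.02,[0,0,0.004],[0,0,0]],
    [0.02,[0,0,0.008],[0,0,0]],
    [0.02,[0,0,0.01],[0,0,0]],
    [0.02,[0,0,0.01],[0,0,0]],
    [0.02,[0,0,0.01],[0,0,0]],
  ],
)

```text
time: 9.52
tool_pos: [0.45, 0.2397, 0.0583]
ee_rot: [-3.141, -0.001, 2.862]
wrist_force: [-0.2, 0.1, -2.4]
width: 0.0354
finger_force: 30.0
```

drive_tool(
  series=[
    [0.02,[0,0,0.001],[0,0,0]],
    [0.02,[0,0,0.002],[0,0,0]],
    [0.02,[0,0,0.002],[0,0,0]],
    [0.02,[0,0,0.002],[0,0,0]],
  ],
)

```text
time: 10.02
tool_pos: [0.4504, 0.2402, 0.0568]
ee_rot: [3.14, 0.0, 2.862]
wrist_force: [-0.6, 1.8, 1.3]
width: 0.0351
finger_force: 30.0
```

drive_tool(
  series=[
    [0.02,[0,0.0007,0.001],[0,0,0]],
    [0.02,[0,0.0007,0.001],[0,0,0]],
    [0.02,[0,0.0007,0.001],[0,0,0]],
  ],
)

```text
time: 10.4
tool_pos: [0.4507, 0.2408, 0.0561]
ee_rot: [3.14, 0.0, 2.863]
wrist_force: [-0.2, 1.4, 5.0]
width: 0.0354
finger_force: 30.0
```

Seated in both vees. I'll slide it along +rest x (tool −x) while still held.

drive_tool(
  series=[
    [0.02,[-0.004,0,-0.0007],[0,0,0]],
    [0.02,[-0.01,0,-0.0007],[0,0,0]],
    [0.02,[-0.016,0,-0.0007],[0,0,0]],
    [0.02,[-0.022,0,-0.0007],[0,0,0]],
    [0.02,[-0.022,0,-0.0007],[0,0,0]],
  ],
)

```text
time: 11.02
tool_pos: [0.4697, 0.2354, 0.056]
ee_rot: [3.141, -0.005, 2.863]
wrist_force: [-3.9, 4.1, 5.2]
width: 0.0351
finger_force: 29.9
```

drive_tool(
  series=[
    [0.02,[-0.002,0,0],[0,0,0]],
    [0.02,[-0.004,0,0],[0,0,0]],
    [0.02,[-0.006,0,0],[0,0,0]],
    [0.02,[-0.006,0,0],[0,0,0]],
  ],
)

```text
time: 11.52
tool_pos: [0.4747, 0.234, 0.0559]
ee_rot: [3.141, -0.006, 2.864]
wrist_force: [-5.5, 4.9, 6.6]
width: 0.0353
finger_force: 29.9
```

drive_tool(
  series=[
    [0.02,[-0.002,0.0005,-0.0005],[0,0,0]],
    [0.02,[-0.004,0.0005,-0.0005],[0,0,0]],
    [0.02,[-0.004,0.0005,-0.0005],[0,0,0]],
    [0.02,[-0.004,0.0005,-0.0005],[0,0,0]],
  ],
)

```text
time: 12.02
tool_pos: [0.4789, 0.2328, 0.056]
ee_rot: [-3.141, -0.006, 2.864]
wrist_force: [-4.8, 2.8, 5.0]
width: 0.0355
finger_force: 29.9
```

drive_tool(
  series=[
    [0.02,[-0.001,0,0],[0,0,0]],
    [0.02,[-0.002,0,0],[0,0,0]],
    [0.02,[-0.002,0,0],[0,0,0]],
  ],
)

```text
time: 12.4
tool_pos: [0.4806, 0.2323, 0.0559]
ee_rot: [-3.141, -0.006, 2.864]
wrist_force: [-5.1, 2.6, 5.4]
width: 0.0352
finger_force: 29.9
```

drive_tool(
  series=[
    [0.02,[-0.001,0,0],[0,0,0]],
    [0.02,[-0.002,0,0],[0,0,0]],
    [0.02,[-0.002,0,0],[0,0,0]],
  ],
)

```text
time: 12.78
tool_pos: [0.4825, 0.2317, 0.0559]
ee_rot: [-3.141, -0.006, 2.864]
wrist_force: [-5.2, 3.5, 5.0]
width: 0.0353
finger_force: 29.9
```

drive_tool(
  series=[
    [0.02,[-0.001,0,0],[0,0,0]],
    [0.02,[-0.002,0,0],[0,0,0]],
    [0.02,[-0.002,0,0],[0,0,0]],
  ],
)

```text
time: 13.15
tool_pos: [0.4844, 0.2312, 0.056]
ee_rot: [-3.141, -0.006, 2.864]
wrist_force: [-4.8, 2.8, 3.6]
width: 0.0352
finger_force: 29.9
```

drive_tool(
  series=[
    [0.02,[-0.001,0,0],[0,0,0]],
    [0.02,[-0.002,0,0],[0,0,0]],
    [0.02,[-0.002,0,0],[0,0,0]],
  ],
)

```text
time: 13.52
tool_pos: [0.4853, 0.2309, 0.0559]
ee_rot: [-3.141, -0.009, 2.864]
wrist_force: [-6.9, 3.9, 6.3]
width: 0.0357
finger_force: 29.9
```

drive_tool(
  series=[
    [0.02,[-0.001,0,0],[0,0,0]],
    [0.02,[-0.002,0,0],[0,0,0]],
    [0.02,[-0.002,0,0],[0,0,0]],
  ],
)

```text
time: 13.9
tool_pos: [0.4854, 0.2309, 0.0559]
ee_rot: [-3.14, -0.013, 2.864]
wrist_force: [-12.1, 5.2, 10.2]
width: 0.0352
finger_force: 29.9
```

drive_tool(
  series=[
    [0.02,[-0.001,0,0],[0,0,0]],
    [0.02,[-0.002,0,0],[0,0,0]],
    [0.02,[-0.002,0,0],[0,0,0]],
  ],
)

```text
time: 14.28
tool_pos: [0.4855, 0.2308, 0.0559]
ee_rot: [-3.14, -0.017, 2.864]
wrist_force: [-16.9, 6.0, 12.4]
width: 0.0353
finger_force: 29.9
```

The roller is against the stop. I'll ease the push while still pressing, then open.

drive_tool(
  series=[
    [0.02,[0.003,0,-0.001],[0,0,0]],
    [0.07,[0.003,0,-0.001],[0,0,0]],
    [0.09,[0.003,0,-0.001],[0,0,0]],
    [0.09,[0.003,0,-0.001],[0,0,0]],
    [0.09,[0.003,0,-0.001],[0,0,0]],
  ],
)

```text
time: 14.9
tool_pos: [0.4899, 0.2293, 0.0573]
ee_rot: [-3.141, -0.001, 2.862]
wrist_force: [1.0, -0.2, 0.1]
width: 0.072
finger_force: 0.0
```

drive_tool(
  series=[
    [0.094,[0.012,0,-0.002],[0,0,0]],
    [0.094,[0.012,0,-0.05],[0,0,0]],
    [0.094,[0.012,0,-0.11],[0,0,0]],
    [0.094,[0.05,0,-0.17],[0,0,0]],
    [0.094,[0.095,0,-0.19],[0,0,0]],
  ],
)

```text
time: 15.52
tool_pos: [0.3985, 0.2562, 0.2513]
ee_rot: [3.138, 0.003, 2.861]
wrist_force: [-0.1, 1.3, 0.4]
width: 0.0939
finger_force: 0.0
```

drive_tool(
  series=[
    [0.094,[0,0,0],[0,0,0]],
    [0.094,[0,0,0],[0,0,0]],
    [0.094,[0,0,0],[0,0,0]],
  ],
)

```text
time: 15.9
tool_pos: [0.3985, 0.2551, 0.2456]
ee_rot: [-3.139, -0.003, 2.862]
wrist_force: [0.4, -0.3, 0.1]
width: 0.0941
finger_force: 0.0
```

Run:
```python
from h import *
o=robot.get_obs();im,c=snap('wrist','w6'); print(o['tool_pos'])
yaw=-.28; C=np.array([.4805,.231,0]);a=np.array([np.cos(yaw),np.sin(yaw),0]);n=np.array([-a[1],a[0],0])
q=proj(c,C+a*.065+[0,0,.125]); print(q, proj(c,C-a*.075+[0,0,.066]),proj(c,C+a*.054+[0,0,.066]))
x0,y0=int(q[0]-70),int(q[1]-100); print(x0,y0)
cr=cv2.resize(im[y0:y0+140,x0:x0+140,::-1],None,fx=4,fy=4,interpolation=cv2.INTER_CUBIC)
cv2.imwrite('pics/w6c.png',cr)
```

```text
[0.39851416 0.25514898 0.24556912]
[321.72194095 328.00735745] [321.69787482 195.13663407] [321.77689386 289.80977926]
251 228
```

View pics/w6c.png

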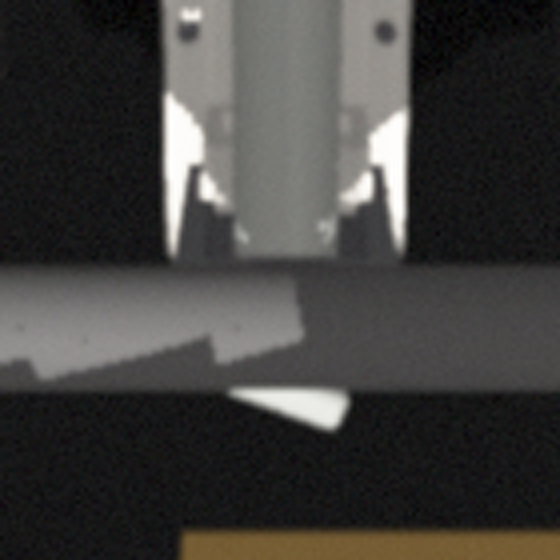

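The view shows the roller centred between the posts and running under the bridge. The wing's tip shows at crop (230–350, 390–430). I'll move further over it for a clear look.

drive_tool(
  series=[
    [0.094,[-0.05,0,-0.01],[0,0,0]],
    [0.094,[-0.1,0,-0.015],[0,0,0]],
    [0.094,[-0.115,0,-0.015],[0,0,0]],
    [0.094,[-0.115,0,-0.015],[0,0,0]],
    [0.094,[-0.115,0,-0.015],[0,0,0]],
  ],
)

```text
time: 16.58
tool_pos: [0.5081, 0.2243, 0.2619]
ee_rot: [-3.141, -0.002, 2.863]
wrist_force: [0.0, -0.3, 0.3]
width: 0.0941
finger_force: 0.0
```

Run:
```python
from h import *
o=robot.get_obs();im,c=snap('wrist','w7'); print(o['tool_pos'])
yaw=-.28; C=np.array([.4805,.231,0]);a=np.array([np.cos(yaw),np.sin(yaw),0]);n=np.array([-a[1],a[0],0])
q=proj(c,C+a*.065+[0,0,.125]); print(q)
x0,y0=int(q[0]-70),int(q[1]-70); print(x0,y0)
cr=cv2.resize(im[y0:y0+140,x0:x0+140,::-1],None,fx=4,fy=4,interpolation=cv2.INTER_CUBIC)
cv2.imwrite('pics/w7c.png',cr)
```

```text
[0.50809299 0.22433069 0.26190772]
[320.7493387  228.06342097]
250 158
```

View pics/w7c.png

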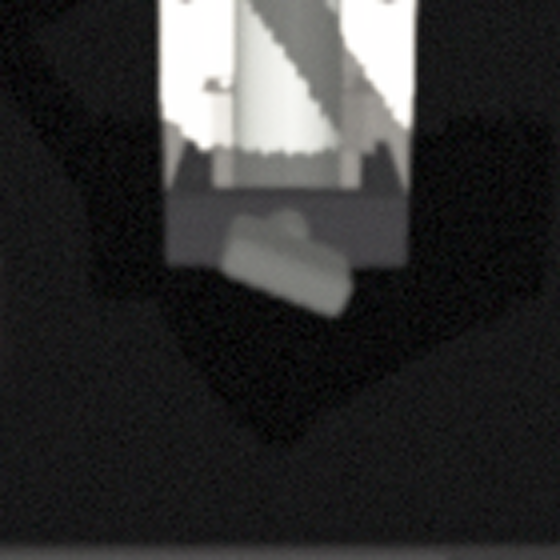

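The wing's top face runs from crop (223,267) to (335,317) along its lower edge, centred near (285,281). The rest model predicts (283,280), so they agree.

```bash
python3 - <<'E'
from h import *
_,c=load('w7')
im=cv2.imread('pics/w7.png'); g=im.min(axis=2).astype(int)
f=lambda u,v:onz(c,250+u/4-.5,158+v/4-.5,.125)
A,B,D=f(223,267),f(335,317),f(285,281)
d=B-A; th=np.arctan2(d[1],d[0]); print(A,B,np.linalg.norm(d),'wing ang',th,'centre',D)
yaw=-.28; C=np.array([.4805,.231,0]);a=np.array([np.cos(yaw),np.sin(yaw),0]);S=C+a*.065;print(S)
# edge fit of lower boundary
big=cv2.resize(im[158:298,250:390].min(axis=2),None,fx=4,fy=4,interpolation=cv2.INTER_CUBIC)
pts=[]
for u in range(235,328,4):
    col=big[:,u].astype(int); v=np.where((col[255:330]>55))[0]
    if len(v): pts.append(f(u,255+v.max())[:2])
pts=np.array(pts); k=cv2.fitLine(pts.astype(np.float32)*1000,cv2.DIST_HUBER,0,.01,.01).ravel(); th2=np.arctan2(k[1],k[0]); print('edge ang',th2)
E
sed -n 1,3p p3.py >/dev/null
cat > p4.py <<'E'
from h import *
import sys
z,dy=float(sys.argv[1]),float(sys.argv[2])
pr([.543,.213,z],downR(dy)); o=robot.get_obs(); print(o['joint_positions'].round(3),o['wrist_torque'].round(2),o['tool_pos'],o['ee_rot'].round(3))
E
```

```text
[0.53413005 0.19813917 0.125     ] [0.55645714 0.223388   0.125     ] 0.033704642401774496 wing ang 0.8467332839665052 centre [0.54262121 0.21313761 0.125     ]
[0.5429686  0.21303688 0.        ]
edge ang 0.88959414
```

```bash
python3 p4.py .22 4.01
```

```text
shift mm [-36.9  -1.4  42.3] turn [ 7.0000e-04 -1.5000e-03 -1.1466e+00]
[ 3.140e-01  9.600e-02  1.298e+00  1.000e-03  1.748e+00 -9.790e-01] [-0.06 -0.02  0.07] [0.5079967  0.22448794 0.26232865] [-3.141e+00 -2.000e-03  2.863e+00]
```

The back-off after turning from yaw 4.01 would exceed joint 6's range, so I'll use the equivalent grasp at yaw 0.87.

drive_tool(
  series=[
    [0.094,[-0.037,-0.001,0.02],[0,0,0.93]],
    [0.094,[-0.037,-0.001,0.02],[0,0,0.93]],
    [0.094,[-0.037,-0.001,0.02],[0,0,0.93]],
    [0.094,[-0.037,-0.001,0.02],[0,0,0.93]],
    [0.094,[-0.037,-0.001,0.02],[0,0,0.93]],
  ],
)

```text
time: 17.25
tool_pos: [0.5432, 0.2136, 0.2429]
ee_rot: [-3.141, -0.001, 1.928]
wrist_force: [-0.4, -0.1, -0.2]
width: 0.094
finger_force: 0.0
```

```bash
python3 p4.py .22 0.87
```

```text
shift mm [-0.5 -0.4 22.9] turn [-5.0000e-04 -4.0000e-04  1.0579e+00]
[ 2.770e-01  1.610e-01  1.265e+00  1.000e-03  1.716e+00 -8.000e-02] [-0.05  0.01  0.03] [0.54321569 0.21362303 0.24290498] [-3.141e+00 -1.000e-03  1.928e+00]
```

drive_tool(
  series=[
    [0.094,[0,0,0.02],[0,0,0.93]],
    [0.094,[0,0,0.02],[0,0,0.93]],
    [0.094,[0,0,0.02],[0,0,0.93]],
    [0.094,[0,0,0.02],[0,0,0.93]],
    [0.094,[0,0,0.02],[0,0,0.93]],
  ],
)

```text
time: 17.88
tool_pos: [0.5432, 0.2137, 0.2229]
ee_rot: [-3.141, -0.0, 0.998]
wrist_force: [-1.2, -0.6, -0.1]
width: 0.0939
finger_force: 0.0
```

drive_tool(
  series=[
    [0.06,[0,0,0.0],[0,0,0.127]],
    [0.06,[0,0,0],[0,0,0.127]],
    [0.06,[0,0,0],[0,0,0.127]],
  ],
)

```text
time: 18.25
tool_pos: [0.5438, 0.2133, 0.2227]
ee_rot: [-3.141, 0.0, 0.878]
wrist_force: [-0.1, -0.4, -0.2]
width: 0.0671
finger_force: 0.0
```

```bash
python3 p4.py .118 0.87
```

```text
shift mm [ -0.7  -0.4 104.7] turn [-0.0006  0.0001  0.008 ]
[0.276 0.165 1.3   0.    1.677 0.969] [-0.03  0.06 -0.01] [0.54376915 0.21327811 0.22269645] [-3.141  0.     0.878]
```

Descending over the wing, jaws at 60 mm.

drive_tool(
  series=[
    [0.06,[-0.001,0,0.04],[0,0,0.008]],
    [0.06,[-0.001,0,0.07],[0,0,0.008]],
    [0.06,[-0.001,0,0.09],[0,0,0.008]],
    [0.06,[-0.001,0,0.104],[0,0,0.008]],
    [0.06,[-0.001,0,0.104],[0,0,0.008]],
  ],
)

```text
time: 18.88
tool_pos: [0.5429, 0.212, 0.1173]
ee_rot: [-3.14, 0.002, 0.868]
wrist_force: [0.3, 0.3, 0.3]
width: 0.06
finger_force: 0.0
```

drive_tool(
  series=[
    [0.03,[0,0,0],[0,0,0]],
    [0.02,[0,0,0],[0,0,0]],
    [0.01,[0,0,0],[0,0,0]],
    [0.005,[0,0,0],[0,0,0]],
    [0.005,[0,0,0],[0,0,0]],
  ],
)

```text
time: 19.5
tool_pos: [0.5427, 0.213, 0.1185]
ee_rot: [-3.138, 0.0, 0.868]
wrist_force: [-6.0, 5.1, 2.7]
width: 0.0139
finger_force: 7.2
```

drive_tool(
  series=[
    [0.005,[0,0,0],[0,0,0]],
    [0.005,[0,0,0],[0,0,0]],
    [0.005,[0,0,0],[0,0,0]],
    [0.005,[0,0,0],[0,0,0]],
  ],
)

```text
time: 20.0
tool_pos: [0.5427, 0.213, 0.1185]
ee_rot: [-3.139, 0.001, 0.868]
wrist_force: [-4.2, 2.9, 3.0]
width: 0.013
finger_force: 30.0
```

```bash
python3 p4.py .118 0.87
```

```text
shift mm [0.2 0.2 0.5] turn [-0.0031  0.0005 -0.002 ]
[0.275 0.208 1.458 0.002 1.478 0.978] [0.6  0.96 0.04] [0.54267257 0.21298232 0.11849358] [-3.139e+00  1.000e-03  8.680e-01]
```

Gripped. Turning clockwise (+ about tool z).

drive_tool(
  series=[
    [0.005,[0,-0.0005,0],[0,0,0.15]],
    [0.005,[0,-0.0005,0],[0,0,0.3]],
    [0.005,[0,-0.0005,0],[0,0,0.45]],
    [0.005,[0,-0.0005,0],[0,0,0.6]],
    [0.005,[0,-0.0005,0],[0,0,0.7]],
  ],
)

```text
time: 20.62
tool_pos: [0.5423, 0.2136, 0.1185]
ee_rot: [-3.139, 0.002, 0.165]
wrist_force: [-5.1, 4.1, 3.6]
width: 0.013
finger_force: 30.0
```

```bash
python3 p4.py .118 0.87
```

```text
shift mm [0.6 0.7 0.5] turn [-0.0032  0.0012 -0.7052]
[0.276 0.208 1.458 0.003 1.477 1.682] [0.76 0.95 0.07] [0.54228962 0.21361246 0.1184843 ] [-3.139e+00  2.000e-03  1.650e-01]
```

drive_tool(
  series=[
    [0.005,[0,0,0],[0,0,0.06]],
    [0.005,[0,0,0],[0,0,0.12]],
    [0.005,[0,0,0],[0,0,0.18]],
    [0.005,[0,0,0],[0,0,0.18]],
  ],
)

```text
time: 21.12
tool_pos: [0.5423, 0.2138, 0.1185]
ee_rot: [-3.139, 0.003, -0.012]
wrist_force: [-4.3, 3.2, 2.0]
width: 0.0124
finger_force: 30.0
```

```bash
python3 p4.py .118 0.87
```

```text
shift mm [0.7 0.8 0.5] turn [-0.0034  0.0013 -0.882 ]
[0.277 0.208 1.458 0.003 1.477 1.859] [0.85 0.97 0.09] [0.54230023 0.21380613 0.11847236] [-3.139e+00  3.000e-03 -1.200e-02]
```

drive_tool(
  series=[
    [0.005,[0,0,0],[0,0,0.05]],
    [0.005,[0,0,0],[0,0,0.1]],
    [0.005,[0,0,0],[0,0,0.1]],
  ],
)

```text
time: 21.5
tool_pos: [0.5423, 0.2139, 0.1185]
ee_rot: [-3.139, 0.003, -0.112]
wrist_force: [-4.6, 4.3, 1.9]
width: 0.0126
finger_force: 30.0
```

```bash
python3 p4.py .118 0.87
```

```text
shift mm [0.8 0.8 0.5] turn [-0.0036  0.0013 -0.9819]
[0.277 0.208 1.458 0.003 1.477 1.959] [ 0.89  0.98 -0.01] [0.54229041 0.21390435 0.11849981] [-3.139e+00  3.000e-03 -1.120e-01]
```

drive_tool(
  series=[
    [0.005,[0,0,0],[0,0,0.05]],
    [0.005,[0,0,0],[0,0,0.1]],
    [0.005,[0,0,0],[0,0,0.1]],
  ],
)

```text
time: 21.88
tool_pos: [0.5423, 0.214, 0.1185]
ee_rot: [-3.139, 0.003, -0.211]
wrist_force: [-4.4, 3.2, 1.7]
width: 0.0128
finger_force: 30.2
```

```bash
python3 p4.py .118 0.87
```

```text
shift mm [0.9 0.8 0.5] turn [-0.0036  0.0014 -1.0813]
[0.277 0.208 1.458 0.003 1.477 2.059] [0.86 0.97 0.25] [0.54232204 0.21399407 0.11850286] [-3.139e+00  3.000e-03 -2.110e-01]
```

drive_tool(
  series=[
    [0.005,[0,0,0],[0,0,0.03]],
    [0.005,[0,0,0],[0,0,0.05]],
    [0.005,[0,0,0],[0,0,0.05]],
  ],
)

```text
time: 22.25
tool_pos: [0.5426, 0.2139, 0.1185]
ee_rot: [-3.14, 0.002, -0.261]
wrist_force: [-3.6, 4.1, 2.6]
width: 0.0131
finger_force: 31.1
```

```bash
python3 p4.py .118 0.87
```

```text
shift mm [0.6 0.8 0.5] turn [-3.1000e-03  9.0000e-04 -1.1306e+00]
[0.277 0.208 1.458 0.003 1.476 2.108] [0.91 0.81 0.42] [0.54259883 0.21392875 0.11848208] [-3.14e+00  2.00e-03 -2.61e-01]
```

drive_tool(
  series=[
    [0.005,[0,0,0],[0,0,0.03]],
    [0.005,[0,0,0],[0,0,0.05]],
    [0.005,[0,0,0],[0,0,0.05]],
  ],
)

```text
time: 22.62
tool_pos: [0.5427, 0.2139, 0.1185]
ee_rot: [-3.14, 0.002, -0.31]
wrist_force: [-3.7, 5.1, 2.4]
width: 0.0135
finger_force: 33.4
```

```bash
python3 p4.py .118 0.87
```

```text
shift mm [0.6 0.8 0.5] turn [-2.8000e-03  6.0000e-04 -1.1797e+00]
[0.277 0.208 1.458 0.003 1.476 2.157] [0.84 0.7  0.67] [0.54270475 0.21392716 0.11852878] [-3.14e+00  2.00e-03 -3.10e-01]
```

Torque is climbing steadily (0.25→0.42→0.67 N m). Extrapolating back, the screw bottomed at tool yaw ≈ −0.15. The quarter-turn back-off therefore ends at tool yaw ≈ 1.45.

drive_tool(
  series=[
    [0.005,[0,0,0],[0,0,-0.12]],
    [0.005,[0,0,0],[0,0,-0.27]],
    [0.005,[0,0,0],[0,0,-0.42]],
    [0.005,[0,0,0],[0,0,-0.57]],
    [0.005,[0,0,0],[0,0,-0.72]],
  ],
)

```text
time: 23.25
tool_pos: [0.5428, 0.2136, 0.1185]
ee_rot: [-3.139, 0.0, 0.413]
wrist_force: [-2.6, 3.5, 2.0]
width: 0.0124
finger_force: 30.0
```

drive_tool(
  series=[
    [0.005,[0,0,0],[0,0,-0.15]],
    [0.005,[0,0,0],[0,0,-0.3]],
    [0.005,[0,0,0],[0,0,-0.45]],
    [0.005,[0,0,0],[0,0,-0.6]],
    [0.005,[0,0,0],[0,0,-0.75]],
  ],
)

```text
time: 23.88
tool_pos: [0.543, 0.2133, 0.1185]
ee_rot: [-3.14, -0.001, 1.163]
wrist_force: [-2.3, 2.3, 1.8]
width: 0.0128
finger_force: 30.0
```

```bash
python3 p4.py .118 1.453
```

```text
shift mm [-0.3  0.1  0.5] turn [-0.0013 -0.0014 -0.2903]
[0.276 0.208 1.458 0.002 1.476 0.684] [ 0.58  0.59 -0.1 ] [0.54302809 0.21329481 0.11848382] [-3.140e+00 -1.000e-03  1.163e+00]
```

drive_tool(
  series=[
    [0.005,[0,0,0],[0,0,-0.15]],
    [0.005,[0,0,0],[0,0,-0.25]],
    [0.005,[0,0,0],[0,0,-0.29]],
    [0.005,[0,0,0],[0,0,-0.29]],
    [0.005,[0,0,0],[0,0,-0.29]],
  ],
)

```text
time: 24.5
tool_pos: [0.5432, 0.2132, 0.1185]
ee_rot: [-3.141, -0.001, 1.447]
wrist_force: [-1.8, 5.5, 1.4]
width: 0.0127
finger_force: 30.0
```

drive_tool(
  series=[
    [0.03,[0,0,0],[0,0,0]],
    [0.06,[0,0,0],[0,0,0]],
    [0.06,[0,0,0],[0,0,0]],
    [0.06,[0,0,0],[0,0,0]],
    [0.06,[0,0,0],[0,0,0]],
  ],
)

```text
time: 25.12
tool_pos: [0.5433, 0.2123, 0.1184]
ee_rot: [-3.141, 0.0, 1.447]
wrist_force: [0.2, 0.3, 0.4]
width: 0.058
finger_force: 0.0
```

drive_tool(
  series=[
    [0.06,[0,0,-0.03],[0,0,0]],
    [0.06,[0,0,-0.08],[0,0,0]],
    [0.06,[0,0,-0.13],[0,0,0]],
    [0.06,[0.06,0,-0.14],[0,0,0]],
    [0.06,[0.06,0,-0.14],[0,0,0]],
  ],
)

```text
time: 25.75
tool_pos: [0.551, 0.275, 0.2596]
ee_rot: [3.14, -0.002, 1.451]
wrist_force: [0.6, -0.9, -0.2]
width: 0.0597
finger_force: 0.0
```

Run:
```python
from h import *
im,c=load('w6'); col=im[150:300,312:332].mean(axis=(1,2)); print({150+i:int(v) for i,v in enumerate(col) if 25<i<70})
yaw=-.28; C=np.array([.4805,.231,0]);a=np.array([np.cos(yaw),np.sin(yaw),0])
for x in (-.070,-.075,-.08,-.085): print(x,proj(c,C+a*x+[0,0,.066]).round(1))
# wing angle now
im,c=snap('scene','s9'); t,ct=snap('top','t9')
S=C+a*.065
q=proj(ct,S+[0,0,.125]).round().astype(int); print(q); print(t[q[1]-8:q[1]+9,q[0]-10:q[0]+11].min(axis=2))
```

```text
{176: 170, 177: 177, 178: 181, 179: 184, 180: 186, 181: 190, 182: 195, 183: 201, 184: 205, 185: 211, 186: 212, 187: 207, 188: 175, 189: 113, 190: 66, 191: 48, 192: 65, 193: 104, 194: 151, 195: 187, 196: 192, 197: 165, 198: 131, 199: 120, 200: 119, 201: 119, 202: 119, 203: 119, 204: 120, 205: 120, 206: 119, 207: 119, 208: 119, 209: 119, 210: 119, 211: 119, 212: 119, 213: 119, 214: 119, 215: 119, 216: 119, 217: 119, 218: 119, 219: 119}
-0.07 [321.7 199.1]
-0.075 [321.7 195.1]
-0.08 [321.7 191.1]
-0.085 [321.7 187. ]
[253 180]
[[  0   1   0  10  10   0  12   9   3  17   8   2  16  14  15   0  14  10
   12   2  19]
 [ 16  15  11   2   3  14  12  12  10  14  14  15   4  10  11   4   4  14
   11  10   7]
 [ 13  13  12   6   5  14   6   0  13   1  11  14  19  16  13  19  16  15
   18  12  12]
 [ 12   1   0  10  15   7   6  13   4  14  10  20  19   6  15  17  18  20
   12  11  15]
 [  4   9  13  16  15  14  28  50  29  21  15  25  21  14  11  13  18  14
    6   9   0]
 [  0   0  28  32  34  39  64 109  91  70  61  48  49  26  22  18  13  15
   16  18  21]
 [  9  12  46  68  98  94  98 122 11
[... 243 characters left out ...]
9  76 140 216 217 216 217 218 216 218 220 219 216 202 106  80
   65  61  79]
 [ 23  50  59  68 125 184 187 189 196 198 200 203 205 206 209 194 105  69
   58  48  55]
 [ 29  53  55  76 114 114 112 108 111 113 116 115 118 119 128 117  87  70
   58  54  53]
 [ 31  49  52  67 101 107 106  90  85  89  96 118 117  95  95  87  83  73
   69  69  58]
 [ 19  28  42  48  72  93 107 103 108 112 117 126 119  98  90  76  73  81
  106 103  63]
 [  9  14  28  39  45  50  55  67  96 124 114 113 107 108 109 111 108 108
  112 104  70]
 [ 18   2  32  65  49  45  47  52  81 117 108 104 100 105 107 110 106 110
  112 111 104]
 [  9  21  58 113  89  68  73  78 125 166 179 161 126 112 110 106 112 107
  109 113 104]]
```

The roller's rear end is at −75 mm, so it is against the stop. The wing lies at about 1.45 rad, which matches a quarter turn back from the bottom. Nothing is touching the gripper, so I'll hand in.

```bash
python3 -c "
from bench import robot; print(robot.close_job())"
```

```text
the job is handed in; nothing more can be done
None
```

The job is handed in at about 26 s of 64: the roller lies in both vees against the stop plate and is released, and the keeper screw was bottomed and backed off about a quarter turn. The bottom was taken from the torque rise, so the quarter turn is good to a few degrees; I saw no contact with the other things on the bench, but did not check their positions at the end.

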